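# Pick the paint tin out of the oddments crate and seat it in its stand

## Task

Take the small round paint tin out of the crate of oddments and set it upright in the round recess of the wooden tin stand, so that it sits flat on the recess floor, and let go of it. Leave the delicate model car undisturbed in the crate.

Things in the scene. Friction and masses are not known exactly. Their poses are not given: they have to be found in the camera images.
- paint_tin: Squat round paint tin, 33 mm diameter, 28 mm high, about 30 g, upright on the crate's floor in any of five places; the only tin there (the rest: track cleaning block 60x24x18 mm, model car, two lying coils 25x20x20 mm). Origin: centre of underside, z up, yaw without meaning. Grasp across its diameter: along the crate's y axis at least 35 mm is free on both sides, along x less.
- crate: Low open plywood crate, fixed, 165 mm (its x) by 290 mm (its y) and 42 mm high outside, walls and floor 6 mm thick, standing on the model railway tracks. Origin at the centre of its underside, z up, y along its long side. It is turned by up to about 17 degrees.
- tin_stand_hole0 (a point): Centre of the mouth of the round recess in the top of the wooden tin stand, a fixed plate 90x90x14 mm to the right of the crate. The recess is 48 mm in diameter and 8 mm deep with a flat floor, so the tin has about 7 mm of play all round. z up.
- car: Delicate silver model car, 56 mm long, 21 mm wide, 15 mm high, standing in the crate. Origin at the centre of its underside, x along its length, z up.
Things that resemble listed ones, but are neither listed nor needed, are in the scene too. What is shaped like the paint_tin but green or red is not meant.

How it is judged:
By the outcome, as a careful person would: the job done as asked, in the order asked, and still so for the second after the job is handed in, with the robot touching nothing.
It also fails if it takes over 38 s, if anything falls off the work surface, if the arm or the gripper's body presses on something with over 40 N, if the wrist force passes 120 N, or if a joint passes its speed limit or range.

## Robot

A 6-joint arm with a two-finger parallel gripper is mounted at the origin on a cart in front of the work surface, level with it; the furniture and walls round the work are solid. World frame = base frame: x ahead of the robot, y to its left, z up, the work surface at z = 0. Lengths are in m, angles in rad, forces in N, time in s.
With the tool pointing down it reaches from about 0.425 to 0.95 m from the base axis. Payload 3.5 kg.
Tool frame: the origin (TCP) lies at the very end of the fingers, on their centre line; the grasp point (between the pads) lies 19 mm behind it; z points along the fingers, y is the line along which they close (so a half turn about z gives the same grasp; the last joint's range is limited). The gripper opens to 85 mm and grips with 20 to 120 N. Pads are 22 mm wide; open, the fingers measure 114 mm over their backs; the gripper's body (76 mm by 85 mm) begins 54 mm behind the grasp point. The pads swing forward as they close: fully open they stand 13 mm farther back than shut.
Start: joints at [0.975, 0.286, 1.577, -0, 1.279, -0.15], TCP at [0.291, 0.609, 0.231] pointing down, gripper open.
Joint ranges: [-2.77, 2.77], [-0.9, 2.22], [0.21, 2.48], [-1.53, 4.67], [0.24, 2.81], [-2.84, 2.84]. Speed limits (rad/s): [2.79, 2.79, 3.14, 3.14, 3.14, 3.14].

## Interface

Orientations are given as a unit quaternion [x, y, z, w].
In Python, from plant import ctrl gives the robot as it stands.
- The arm moves only by the tool carry_out, never from a script. Its argument "deltas" is one flat list of numbers, 6 for each row, row after row: the shift along the tool's x, y, z in m, then the turn, a rotation vector about the tool's x, y, z in rad. A call has 1 to 5 rows; each row is the pose to reach, as a shift and turn from the pose commanded when the call began, along the tool's axes at that moment; what a row does not reach only later rows make up. A row lasts 1/8 s, in which the tool goes at most 62.5 mm and 10.7 degrees, less where a joint would pass 70% of its speed; a pose out of reach is approached as far as the arm can. A call with a gripper value outside its range is refused whole. "grip" is the opening in per cent of the stroke, from 0 (shut) to 100 (fully open), set as the call begins (left out, the last holds). The fingers move at their own pace and stop on an object; "grip_force" is the grip in N (left out, the last holds). Time passes only in rows, so rows that repeat a pose let the fingers close. It gives the time, the measured TCP pose, the force, the opening and the grip force at its end, in the units of the state.
- ctrl.get_state(): the state, without advancing time (a new reading comes with each control period).
- ctrl.read_camera(name): name is "scene" or "top" or "wrist"; returns (picture, depth): 384x512x3 uint8, red, green, blue; 384x512 float32, m along the optical axis (not along the pixel's ray), 0 where there is no reading.
- ctrl.camera_model(name): a dict with "intrinsics" (3x3 intrinsics, pixels), "k1" (the pictures are not rectified: a ray, as slopes to the right and down, at radius r is drawn at 1 + k1 r^2 times it, then the intrinsics apply), "extrinsics" (4x4, takes a point from world to camera coordinates); the wrist camera has in their place "hand_eye" (4x4, takes a point from camera to tool coordinates, whose origin is the TCP and whose axes are the flange's). Camera axes: x right, y down, z forward; pixel columns grow to the right and rows downward; lengths in m; the calibration is good to about 2 mm. A picture is of the moment at which its call begins: read the wrist's pose just before it. camera_model takes no time and is no camera call.
- ctrl.sign_off(): hands the job in; it is judged then, once.
Trained networks look in the newest picture that a camera, given by its name, has taken for a name from the list of things; names that differ only in an ending like _2 or _b are one class to them, and where a whole thing is asked for, a point or a joint stands for the part that bears it (a point fixed in the world has none). Each returns a list of dicts, best first, with "score" (0 to 1); they miss things now and then, are a little off and sometimes report something else, mostly with a low value. They report only what shows in the picture. A call takes as long as a camera call. They do not tell look-alikes from the thing itself.
- ctrl.find_in(camera, query): "uv" ([column, row] in pixels, amid what is visible of it).
The state is a dict: "time": time; "qpos": joint angles; "dq": joint speeds; "joint_efforts": joint torques, N m; "eef_pos": TCP position; "tcp_rot": TCP orientation; "contact_force": force on the tool from outside, world axes, zero at the start; "wrist_torque": the same for the moment, N m; "opening": opening from 0.0 (shut) to 1.0 (fully open); "finger_force": force on a finger pad.
Only numpy, scipy, OpenCV 4.12 (cv2) and the standard library are available. Lean on these libraries where they do the work, as an engineer would, in place of code of your own. Each camera call takes 0.05 s, during which the arm holds its last target. There are 200 camera calls.

## Working session

There is one attempt and no reset: what is moved stays moved. The work goes in short steps, Python scripts to look and compute and a tool call to move; the robot and the scene stay as the last step left them, time stands still between calls to the robot, and variables do not carry over. Pictures are saved under pics/ and viewed, at most 10 in all, crops included, and the job is handed in when it is done.

Besides the shell and the picture viewer there is one more tool, called after "Call:" by a JSON object that holds its "op" and its "data". carry_out: Moves the arm, as the interface text tells. Its arguments: {"type":"object","properties":{"deltas":{"type":"array"},"grip":{"type":"number"},"grip_force":{"type":"number"}},"required":["deltas"]}

```bash
mkdir -p pics
cat > h.py <<'E'
import numpy as np, cv2
from scipy.spatial.transform import Rotation as R
from plant import ctrl
def look(name, save=None):
    s=ctrl.get_state(); im,d=ctrl.read_camera(name)
    if save: cv2.imwrite('pics/'+save, im[:,:,::-1])
    return s,im,d
def cam2world(name,s=None):
    m=ctrl.camera_model(name)
    if 'extrinsics' in m: return m,np.linalg.inv(np.array(m['extrinsics']))
    T=np.eye(4);T[:3,:3]=R.from_quat(s['tcp_rot']).as_matrix();T[:3,3]=s['eef_pos']
    return m,T@np.array(m['hand_eye'])
def ray(name,uv,s=None):
    m,T=cam2world(name,s)
    K=np.array(m['intrinsics'])
    k=np.array([m['k1'],0,0,0,0.])
    p=cv2.undistortPoints(np.array([[uv]],float),K,k)[0,0]
    return T[:3,3],T[:3,:3]@np.array([p[0],p[1],1.])
def at_z(name,uv,z,s=None):
    o,d=ray(name,uv,s); return o+d*(z-o[2])/d[2]
def at_d(name,uv,dep,s=None):
    o,d=ray(name,uv,s); return o+d*dep
def meddep(d,uv,r=2):
    c,w=int(round(uv[0])),int(round(uv[1])); q=d[w-r:w+r+1,c-r:c+r+1]; q=q[q>0]; return float(np.median(q)) if q.size else 0
def tri(a,b):
    (o1,d1),(o2,d2)=a,b
    A=np.stack([d1,-d2],1); t=np.linalg.lstsq(A,o2-o1,rcond=None)[0]
    p,q=o1+d1*t[0],o2+d2*t[1]; return (p+q)/2,np.linalg.norm(p-q)
E
python3 - <<'E'
from h import *
np.set_printoptions(precision=4,suppress=True)
for n in ['scene','top']:
    s,im,d=look(n,n+'0.png')
    for q in ['paint_tin','crate','tin_stand_hole0','car']:
        for r in ctrl.find_in(n,q)[:5]:
            de=meddep(d,r['uv']); print(n,q,np.round(r['uv'],1),round(r['score'],2),at_d(n,r['uv'],de) if de else None)
print(s['time'],s['eef_pos'],s['tcp_rot'])
a,b=[cv2.imread(f'pics/{n}0.png') for n in ('scene','top')]
E
```

```text
scene paint_tin [350.3 316.1] 0.76 [ 0.3909 -0.3118  0.0285]
scene paint_tin [196.7 137.6] 0.64 [0.5289 0.4458 0.0233]
scene paint_tin [223.  148.1] 0.61 [0.5551 0.3327 0.0291]
scene crate [252.4 192.7] 0.59 [0.4985 0.1234 0.0127]
scene tin_stand_hole0 [307.1 254.4] 0.71 [ 0.4548 -0.131   0.0104]
scene car [251.7 212.6] 0.56 [0.4359 0.0562 0.0253]
top paint_tin [249.5 158.5] 0.69 [0.5251 0.1131 0.0385]
top paint_tin [129.2 155.4] 0.69 [0.5299 0.4538 0.0266]
top paint_tin [113.  234.4] 0.53 [0.3072 0.4853 0.0269]
top crate [250.  167.1] 0.88 [0.506  0.1117 0.0103]
top car [271.7 188.4] 0.71 [0.4439 0.0491 0.023 ]
0.25 [0.2908 0.6088 0.2307] [ 0.221   0.9753 -0.0005 -0.0002]
```

View pics/top0.png

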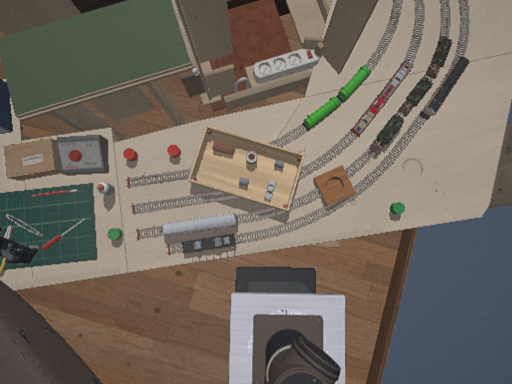

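View pics/scene0.png

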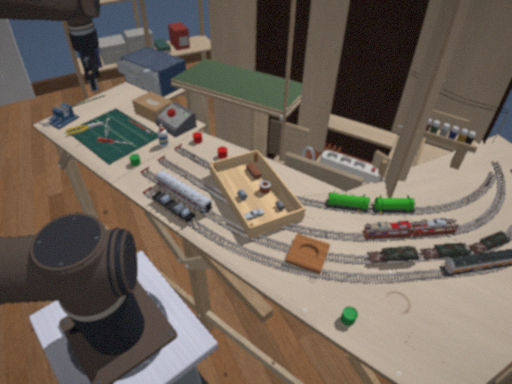

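Both overviews show the crate at top (247,170), with one tin inside at top (251,157) / scene (265,186), and the stand at top (335,186). 

Look-alikes:
- red at top (130,154), (173,151) and (75,155)
- green at top (115,234) and (397,208)
- coils in the crate at (279,163) and (244,182)
- car in the crate at (270,188)

I choose (251,157) and will check it in a close crop.

Run:
```python
from h import *
np.set_printoptions(precision=4,suppress=True)
a=cv2.imread('pics/top0.png')[120:220,180:365]
b=cv2.imread('pics/scene0.png')[140:275,200:335]
a=cv2.resize(a,None,fx=4,fy=4,interpolation=cv2.INTER_CUBIC)
b=cv2.resize(b,(400,400),interpolation=cv2.INTER_CUBIC)
cv2.imwrite('pics/crop0.png',np.vstack([a,np.zeros((0,740,3),np.uint8)]))
print(tri(ray('top',(251.5,156.5)),ray('scene',(265.5,184.5))))
for uv in [(251.5,156.5)]: print(at_z('top',uv,.034))
cor=[(206,130),(302,154),(289,210),(190,178)]
for c in cor: print(at_z('top',c,.042))
print(at_z('top',(334,186),.014), at_z('scene',(307,254),.014))
```

```text
(array([0.5324, 0.107 , 0.0359]), np.float64(0.0023089652431746693))
[0.5319 0.1077 0.034 ]
[0.6036 0.2371 0.042 ]
[ 0.5401 -0.0335  0.042 ]
[0.3825 0.0016 0.042 ]
[0.4662 0.2766 0.042 ]
[ 0.4553 -0.1288  0.014 ] [ 0.4531 -0.1315  0.014 ]
```

View pics/crop0.png

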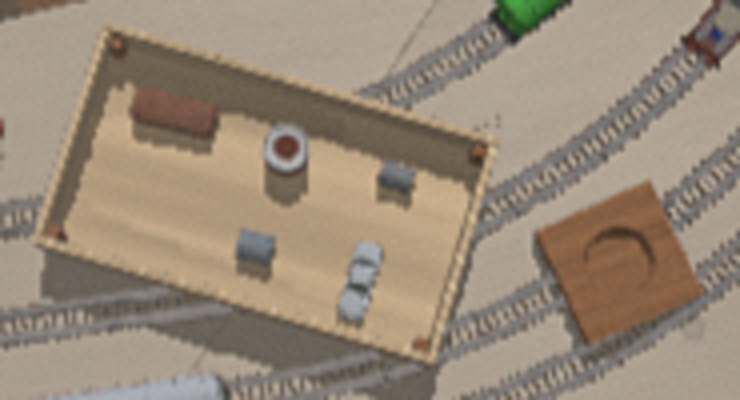

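The crop confirms it: a white tin with a brown lid at (251.5,157), the only tin in the crate, with the recess at (335,184). The triangulated lid height of 0.036 fits the expected 0.034. I'm setting out above it.

Call:
{"op": "carry_out", "data": {"deltas": [-0.045,-0.036,0,0,0,-0.1,-0.09,-0.072,0,0,0,-0.18,-0.135,-0.108,0,0,0,-0.18,-0.18,-0.144,0,0,0,-0.18,-0.225,-0.18,0,0,0,-0.18], "grip": 100}}

```text
time: 1.12
eef_pos: [0.417, 0.348, 0.2317]
tcp_rot: [0.132, 0.991, 0.0, 0.0]
contact_force: [0.9, -0.5, -0.7]
opening: 1.001
finger_force: 0.0
```

```bash
cat > go.py <<'E'
from h import *
import sys
np.set_printoptions(precision=4,suppress=True)
def delta(s,p,ydeg):
    Rm=R.from_quat(s['tcp_rot']); c,sn=np.cos(np.radians(ydeg)),np.sin(np.radians(ydeg))
    y=np.array([c,sn,0]);z=np.array([0,0,-1.]);x=np.cross(y,z)
    G=R.from_matrix(np.stack([x,y,z],1))
    return Rm.inv().apply(np.array(p)-s['eef_pos']),(Rm.inv()*G).as_rotvec()
if __name__=='__main__':
    a=list(map(float,sys.argv[1:])); s=ctrl.get_state(); print(s['time'],s['eef_pos'],s['qpos'],*delta(s,a[:3],a[3]))
E
python3 go.py 0.532 0.107 0.2 75
```

```text
1.125 [0.417  0.348  0.2317] [ 0.5086 -0.0057  1.9015 -0.0001  1.2449 -0.7967] [-0.1742 -0.2024  0.0317] [ 0.0006  0.0008 -0.0037]
```

Call:
{"op": "carry_out", "data": {"deltas": [-0.034,-0.04,0.006,0,0,0,-0.07,-0.08,0.012,0,0,0,-0.105,-0.12,0.018,0,0,0,-0.14,-0.162,0.025,0,0,0,-0.174,-0.202,0.032,0,0,0], "grip": 75}}

```text
time: 1.75
eef_pos: [0.5319, 0.1072, 0.1995]
tcp_rot: [0.133, 0.991, 0.0, 0.001]
contact_force: [0.5, 1.2, -0.0]
opening: 0.751
finger_force: 0.0
```

Run:
```python
from h import *
np.set_printoptions(precision=4,suppress=True)
s,im,d=look('wrist','w1.png')
for q in ['paint_tin','car','crate']:
    for r in ctrl.find_in('wrist',q)[:4]:
        de=meddep(d,r['uv']); print(q,np.round(r['uv'],1),round(r['score'],2),at_d('wrist',r['uv'],de,s) if de else None)
print(s['time'],s['eef_pos'],s['opening'],s['qpos'])
```

```text
paint_tin [475.5 120.1] 0.84 [0.5438 0.327  0.029 ]
paint_tin [259.6 161.7] 0.75 [0.5264 0.1124 0.0393]
car [180.3  88.7] 0.59 [0.4403 0.0574 0.0277]
crate [265.4 124.7] 0.58 [0.4961 0.127  0.0123]
1.75 [0.5319 0.1072 0.1995] 0.7514505946748424 [ 0.0119  0.0229  1.9334  0.0001  1.1843 -1.2929]
```

View pics/w1.png

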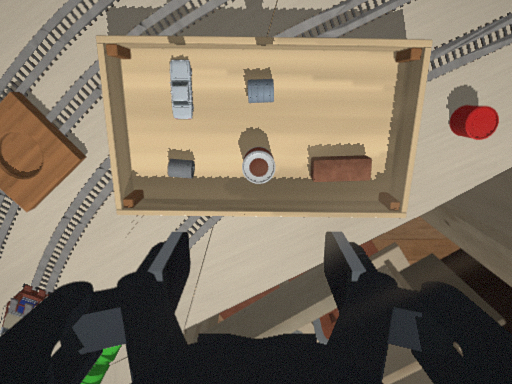

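The wrist view shows the tin lid at (259,166), the car at (181,88), coils at (260,91) and (181,168), the block at (340,168), and the recess at (20,153). The tool is aligned with the crate.

Run:
```python
from h import *
import go
s=ctrl.get_state()
np.set_printoptions(precision=4,suppress=True)
uv=(259,166)
w=ray('wrist',uv,s)
print(tri(w,ray('top',(251.5,156.5))),tri(w,ray('scene',(265.5,184.5))),at_z('wrist',uv,.034,s))
for c in [(97,40),(431,40),(408,214),(120,214)]: print(at_z('wrist',c,.042,s))
_,im,d=look('wrist')
for c in [(259,166),(300,100),(150,130),(220,140),(110,120)]:
    print(c,at_d('wrist',c,meddep(d,c,1),s))
print(go.delta(s,[*at_z('wrist',uv,.034,s)[:2],.07],75))
```

```text
(array([ 0.5441,  0.1085, -0.0246]), np.float64(0.0009864170699355245)) (array([0.5332, 0.11  , 0.0328]), np.float64(0.0055156970033634345)) [0.5306 0.1116 0.034 ]
[0.382  0.0047 0.042 ]
[0.4595 0.2873 0.042 ]
[0.6173 0.2453 0.042 ]
[ 0.5396 -0.0376  0.042 ]
(259, 166) [0.5293 0.1119 0.04  ]
(300, 100) [0.4806 0.1682 0.0122]
(150, 130) [0.4687 0.0116 0.0123]
(220, 140) [0.4979 0.0785 0.0123]
(110, 120) [ 0.4496 -0.0081  0.048 ]
(array([0.0015, 0.0029, 0.1292]), array([ 0.0003, -0.0006, -0.0063]))
```

Depth puts the crate floor at 0.012, the lid at 0.040 and the rim at 0.048, so the crate stands about 6 mm up on the tracks. I'll go lower and take a second wrist view.

Call:
{"op": "carry_out", "data": {"deltas": [0.001,0.001,0.04,0,0,0,0.003,0.004,0.08,0,0,0,0.003,0.004,0.08,0,0,0], "grip": 65}}

```text
time: 2.38
eef_pos: [0.526, 0.1151, 0.1161]
tcp_rot: [0.131, 0.991, -0.001, -0.004]
contact_force: [-0.2, -0.3, -0.2]
opening: 0.652
finger_force: 0.0
```

Run:
```python
from h import *
s,im,d=look('wrist','w2.png')
np.set_printoptions(precision=4,suppress=True)
for r in ctrl.find_in('wrist','paint_tin')[:3]: print(r)
hsv=cv2.cvtColor(im,cv2.COLOR_RGB2HSV)
print(s['time'],s['eef_pos'],s['opening'])
_,imt,dt=look('top')
_,ims,ds=look('scene')
for n,D,c in [('top',dt,(335,184)),('top',dt,(325,180)),('top',dt,(345,188)),('top',dt,(333,199)),('scene',ds,(307,252)),('scene',ds,(295,255)),('scene',ds,(308,266)),('scene',ds,(322,250))]:
    print(n,c,at_d(n,c,meddep(D,c,1)))
```

```text
{'uv': [252.4, 198.3], 'score': 0.69}
2.375 [0.526  0.1151 0.1161] 0.651664987121585
top (335, 184) [ 0.4615 -0.1322  0.0115]
top (325, 180) [ 0.4713 -0.1021  0.0193]
top (345, 188) [ 0.4496 -0.1592  0.0181]
top (333, 199) [ 0.4176 -0.1247  0.0188]
scene (307, 252) [ 0.4597 -0.1261  0.0111]
scene (295, 255) [ 0.4259 -0.1157  0.018 ]
scene (308, 266) [ 0.4249 -0.1596  0.0192]
scene (322, 250) [ 0.4871 -0.1504  0.0195]
```

View pics/w2.png

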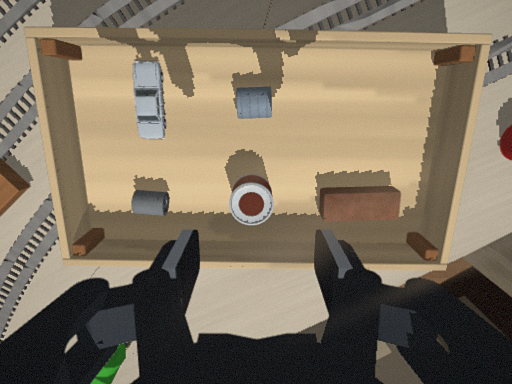

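The second view shows the lid centre at (251,203), with no obstacles beside it along the closing direction. The plate top is at about 0.019 and the recess floor at about 0.011.

Run:
```python
from h import *
import go
s=ctrl.get_state()
np.set_printoptions(precision=4,suppress=True)
s1=dict(eef_pos=[.5319,.1072,.1995],tcp_rot=s['tcp_rot'])
s1['tcp_rot']=[.133,.991,0,.001]
a=ray('wrist',(251,203),s);b=ray('wrist',(259,166),s1)
print(tri(a,b)); p=at_z('wrist',(251,203),.040,s); print(p)
_,im,d=look('wrist'); print(at_d('wrist',(251,203),meddep(d,(251,203)),s))
print(go.delta(s,[*p[:2],.022],75), s['tcp_rot'])
```

```text
(array([0.5173, 0.1146, 0.1001]), np.float64(0.0015986202271523128))
[0.5381 0.1086 0.04  ]
[0.5383 0.1086 0.0396]
(array([-0.0081, -0.0037,  0.0998]), array([ 0.0012,  0.004 , -0.003 ])) [0.132  0.9912 0.0004 0.0021]
```

The two views disagree because the arm was still settling during the second. I'll measure again now that it's still.

```bash
cat > lid.py <<'E'
from h import *
import go
np.set_printoptions(precision=4,suppress=True)
def lid(s,im):
    g=cv2.GaussianBlur(cv2.cvtColor(im,cv2.COLOR_RGB2GRAY),(3,3),1)
    t=cv2.GaussianBlur(cv2.cvtColor(cv2.imread('pics/w2.png'),cv2.COLOR_BGR2GRAY),(3,3),1)[183:224,231:272]
    r=cv2.matchTemplate(g,t,cv2.TM_CCOEFF_NORMED); _,m,_,l=cv2.minMaxLoc(r)
    return (l[0]+20,l[1]+20),m
s,im,d=look('wrist')
s,im,d=look('wrist')
uv,m=lid(s,im); p=at_z('wrist',uv,.040,s)
print(s['time'],uv,m,s['eef_pos'],s['tcp_rot'],p,go.delta(s,[*p[:2],.022],75))
s1=dict(eef_pos=[.5319,.1072,.1995],tcp_rot=[.133,.991,0,.001])
print(tri(ray('wrist',uv,s),ray('wrist',(259,166),s1)), tri(ray('wrist',uv,s),ray('scene',(265.5,184.5))))
print(at_d('wrist',uv,meddep(d,uv),s))
E
python3 lid.py
```

```text
2.675 (251, 193) 0.9825800657272339 [0.5308 0.1139 0.1216] [0.1323 0.9912 0.0003 0.002 ] [0.5303 0.1104 0.04  ] (array([-0.0001, -0.0036,  0.0996]), array([ 0.0012,  0.0039, -0.0036]))
(array([0.53  , 0.1106, 0.0414]), np.float64(0.00021056437415021344)) (array([0.5339, 0.1089, 0.0332]), np.float64(0.00317837091792419))
[0.5305 0.1104 0.0396]
```

Two wrist views now agree: the tin is at (0.530, 0.1106) with its lid at 0.041. I'm going down.

Call:
{"op": "carry_out", "data": {"deltas": [0,-0.003,0.035,0,0,0,0,-0.003,0.07,0,0,0,0,-0.003,0.09,0,0,0,0,-0.003,0.104,0,0,0,0,-0.003,0.104,0,0,0], "grip": 65}}

```text
time: 3.35
eef_pos: [0.5283, 0.1107, 0.0149]
tcp_rot: [0.133, 0.991, -0.0, -0.001]
contact_force: [-0.8, 0.1, 0.3]
opening: 0.644
finger_force: 0.0
```

Call:
{"op": "carry_out", "data": {"deltas": [0,0,0,0,0,0,0,0,0,0,0,0,0,0,0,0,0,0,0,0,0,0,0,0], "grip": 25, "grip_force": 30}}

```text
time: 3.85
eef_pos: [0.5299, 0.1108, 0.0167]
tcp_rot: [0.132, 0.991, 0.0, 0.001]
contact_force: [-0.8, 0.4, 6.2]
opening: 0.364
finger_force: 30.4
```

Call:
{"op": "carry_out", "data": {"deltas": [0,0,-0.01,0,0,0,0,0,-0.03,0,0,0,0,0,-0.06,0,0,0,0,0,-0.1,0,0,0,0,0,-0.1,0,0,0]}}

```text
time: 4.47
eef_pos: [0.5309, 0.1109, 0.1192]
tcp_rot: [0.132, 0.991, 0.001, 0.004]
contact_force: [-0.2, -0.1, -0.2]
opening: 0.369
finger_force: 29.9
```

Run:
```python
from h import *
import go
np.set_printoptions(precision=4,suppress=True)
s=ctrl.get_state(); print(s['opening'],s['finger_force'],s['contact_force'])
# recess: plate-top points (z>.015) vs floor, from top and scene depth, within the plate
for n,c in [('top',(335,185)),('scene',(307,254))]:
    _,im,d=look(n)
    P=np.array([at_d(n,(u,v),d[v,u]) for v in range(c[1]-25,c[1]+26) for u in range(c[0]-28,c[0]+29) if d[v,u]>0])
    near=P[np.hypot(P[:,0]-.457,P[:,1]+.13)<.032]
    top=P[(P[:,2]>.0165)&(P[:,2]<.022)&(np.hypot(P[:,0]-.457,P[:,1]+.13)<.07)]
    f=near[near[:,2]<.0145]
    r=cv2.minAreaRect((top[:,:2]*1000).astype(np.float32))
    print(n,len(f),f.mean(0),np.median(f[:,2]),f.min(0),f.max(0),'plate',r,np.median(top[:,2]))
c=np.array([.457,-.130]); print(s['eef_pos'],go.delta(s,[*c,.116],75),s['qpos'])
```

```text
0.3693075516307084 29.909199141548015 [-0.1604 -0.1471 -0.2039]
top 216 [ 0.4577 -0.1306  0.0109] 0.011030784836073337 [ 0.4356 -0.1576  0.0056] [ 0.4815 -0.1061  0.0143] plate ((456.54669189453125, -128.60348510742188), (90.0894775390625, 89.73356628417969), 26.280176162719727) 0.01878259477911115
scene 210 [ 0.4606 -0.1279  0.0111] 0.011029273887745383 [ 0.4368 -0.15    0.0084] [ 0.4833 -0.1053  0.0145] plate ((457.83880615234375, -129.67413330078125), (92.704833984375, 89.24485778808594), 25.1057186126709) 0.019295081422351867
[0.5309 0.1109 0.1192] (array([ 0.0081, -0.2518,  0.0026]), array([ 0.0021,  0.0071, -0.0039])) [ 0.0187  0.1144  1.9962  0.      1.0237 -1.2864]
```

The tin is held. The recess centre is at about (0.458, -0.1295), with its floor at 0.011 and the plate top at 0.019, and both cameras agree. I'm going above it.

Call:
{"op": "carry_out", "data": {"deltas": [0.001,-0.04,0,0,0,0,0.002,-0.095,0,0,0,0,0.004,-0.15,0,0,0,0,0.005,-0.205,0,0,0,0,0.0065,-0.2505,0,0,0,0]}}

```text
time: 5.2
eef_pos: [0.4544, -0.1303, 0.1133]
tcp_rot: [0.133, 0.991, 0.001, -0.002]
contact_force: [0.4, 0.4, -0.4]
opening: 0.37
finger_force: 30.0
```

Call:
{"op": "carry_out", "data": {"deltas": [0,0,0,0,0,0,0,0,0,0,0,0]}}

```text
time: 5.45
eef_pos: [0.4555, -0.1285, 0.1138]
tcp_rot: [0.133, 0.991, 0.001, -0.001]
contact_force: [1.0, -0.3, -1.3]
opening: 0.37
finger_force: 30.0
```

Run:
```python
from h import *
import go
np.set_printoptions(precision=4,suppress=True)
s,im,d=look('wrist','w3.png')
for r in ctrl.find_in('wrist','tin_stand_hole0'): print(r, at_z('wrist',r['uv'],.019,s))
for r in ctrl.find_in('wrist','paint_tin'): print(r)
P=np.array([[*at_d('wrist',(u,v),d[v,u],s),u,v] for v in range(0,384,3) for u in range(0,512,3) if d[v,u]>0])
P=P[np.hypot(P[:,0]-.458,P[:,1]+.129)<.07]
f=P[(P[:,2]>.009)&(P[:,2]<.014)&(np.hypot(P[:,0]-.458,P[:,1]+.129)<.032)]
t=P[(P[:,2]>.0165)&(P[:,2]<.022)]
print(len(f),f.min(0),f.max(0),cv2.minAreaRect((t[:,:2]*1000).astype(np.float32)) if len(t) else 0)
print(s['time'],s['eef_pos'],s['tcp_rot'],s['opening'],go.delta(s,[.458,-.1295,.025],75))
```

```text
{'uv': [257.2, 180.7], 'score': 0.77} [ 0.45   -0.1259  0.019 ]
{'uv': [19.5, 173.2], 'score': 0.8}Traceback (most recent call last):
  File "<stdin>", line 7, in <module>
  File "h.py", line 22, in at_d
    o,d=ray(name,uv,s); return o+d*dep
        ~~~^^^^^^^^^^^
  File "h.py", line 14, in ray
    m,T=cam2world(name,s)
        ~~~~~~~~~^^^^^^^^
  File "h.py", line 9, in cam2world
    m=ctrl.camera_model(name)
ValueError: time passes only in moves, steps and waits
```

View pics/w3.png

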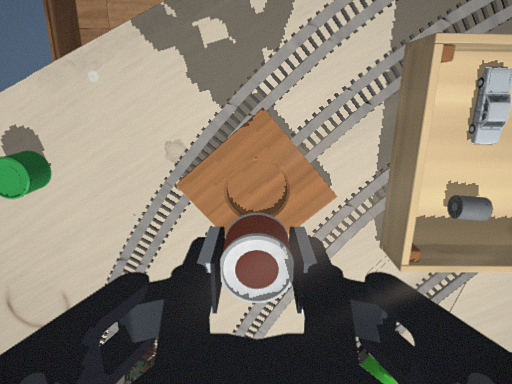

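The tin is held upright with its lid at (257,268). The recess shows at rim left 227, right 287 and top 160, giving a centre of about (257,189).

Run:
```python
from h import *
import go
np.set_printoptions(precision=4,suppress=True)
s,im,d=look('wrist')
for c in [(227,188),(287,188),(257,160),(257,189)]: print(c,at_z('wrist',c,.019,s))
print('lid',at_z('wrist',(257,268),s['eef_pos'][2]+.024,s), at_d('wrist',(257,268),meddep(d,(257,268)),s))
print(s['time'],s['eef_pos'],s['tcp_rot'],s['opening'],go.delta(s,[.458,-.1295,.025],75))
```

```text
(227, 188) [ 0.4508 -0.1501  0.019 ]
(287, 188) [ 0.4632 -0.1044  0.019 ]
(257, 160) [ 0.4353 -0.1214  0.019 ]
(257, 189) [ 0.4578 -0.1274  0.019 ]
lid [ 0.4568 -0.1273  0.1387] [ 0.4575 -0.1275  0.1375]
5.6 [ 0.4564 -0.128   0.1147] [ 0.1316  0.9913  0.0003 -0.0006] 0.3663570738220046 (array([-0.0021, -0.0011,  0.0897]), array([ 0.0005, -0.0013, -0.0022]))
```

Lid and recess are aligned within 1 mm. I'll lower to just above contact, then creep.

Call:
{"op": "carry_out", "data": {"deltas": [-0.001,0,0.03,0,0,0,-0.001,0,0.06,0,0,0,-0.001,0,0.08,0,0,0,-0.001,0,0.092,0,0,0,-0.001,0,0.092,0,0,0]}}

```text
time: 6.28
eef_pos: [0.4571, -0.1288, 0.0227]
tcp_rot: [0.132, 0.991, 0.0, -0.001]
contact_force: [-0.0, 0.4, -0.7]
opening: 0.366
finger_force: 30.0
```

Call:
{"op": "carry_out", "data": {"deltas": [0,0,0.0005,0,0,0,0,0,0.001,0,0,0,0,0,0.002,0,0,0]}}

```text
time: 6.65
eef_pos: [0.458, -0.1298, 0.022]
tcp_rot: [0.133, 0.991, -0.0, 0.001]
contact_force: [-0.5, 0.4, -0.8]
opening: 0.373
finger_force: 30.0
```

Call:
{"op": "carry_out", "data": {"deltas": [0,0,0.001,0,0,0,0,0,0.002,0,0,0,0,0,0.002,0,0,0]}}

```text
time: 7.02
eef_pos: [0.4574, -0.1295, 0.0192]
tcp_rot: [0.133, 0.991, 0.0, -0.0]
contact_force: [0.1, -0.1, -0.6]
opening: 0.366
finger_force: 30.0
```

Call:
{"op": "carry_out", "data": {"deltas": [0,0,0.001,0,0,0,0,0,0.002,0,0,0,0,0,0.002,0,0,0]}}

```text
time: 7.4
eef_pos: [0.4576, -0.1294, 0.0173]
tcp_rot: [0.133, 0.991, 0.0, 0.0]
contact_force: [0.6, -0.7, -0.3]
opening: 0.366
finger_force: 30.7
```

Call:
{"op": "carry_out", "data": {"deltas": [0,0,0.0005,0,0,0,0,0,0.001,0,0,0,0,0,0.001,0,0,0]}}

```text
time: 7.78
eef_pos: [0.4577, -0.1295, 0.0168]
tcp_rot: [0.133, 0.991, 0.0, 0.0]
contact_force: [-0.5, 2.1, 4.6]
opening: 0.368
finger_force: 31.7
```

Contact at 0.0168, the same height as at the grasp and consistent with the tin's underside on the recess floor. Releasing.

Call:
{"op": "carry_out", "data": {"deltas": [0,0,0,0,0,0,0,0,0,0,0,0,0,0,0,0,0,0,0,0,0,0,0,0], "grip": 60}}

```text
time: 8.28
eef_pos: [0.4572, -0.1294, 0.016]
tcp_rot: [0.133, 0.991, 0.0, -0.0]
contact_force: [-0.4, 0.3, -0.3]
opening: 0.6
finger_force: 0.0
```

Call:
{"op": "carry_out", "data": {"deltas": [0,0,-0.01,0,0,0,0,0,-0.03,0,0,0,0,0,-0.07,0,0,0,0,0,-0.12,0,0,0,0,0,-0.12,0,0,0]}}

```text
time: 8.9
eef_pos: [0.4607, -0.1311, 0.1419]
tcp_rot: [0.132, 0.991, -0.002, 0.005]
contact_force: [-0.1, 0.1, 0.1]
opening: 0.6
finger_force: 0.0
```

Call:
{"op": "carry_out", "data": {"deltas": [0,0,0,0,0,0,0,0,0,0,0,0,0,0,0,0,0,0,0,0,0,0,0,0]}}

```text
time: 9.4
eef_pos: [0.4571, -0.1293, 0.1355]
tcp_rot: [0.133, 0.991, 0.0, -0.001]
contact_force: [-0.2, -0.0, -0.1]
opening: 0.602
finger_force: 0.0
```

Run:
```python
from h import *
np.set_printoptions(precision=4,suppress=True)
s,im,d=look('wrist','w4.png')
for r in ctrl.find_in('wrist','paint_tin'):
    if r['score']>.3:
        u,v=np.round(r['uv']).astype(int); print(r)
        # lid heights around
        for c in [(u,v),(u-8,v),(u+8,v),(u,v-8),(u,v+8)]: print(c,at_d('wrist',c,meddep(d,c,1),s))
print(s['time'],s['contact_force'])
```

```text
{'uv': [257.1, 186.6], 'score': 0.89}
(np.int64(257), np.int64(187)) [ 0.457  -0.1284  0.0392]
(np.int64(249), np.int64(187)) [ 0.4552 -0.1344  0.0398]
(np.int64(265), np.int64(187)) [ 0.4586 -0.1222  0.0396]
(np.int64(257), np.int64(179)) [ 0.4507 -0.1266  0.0393]
(np.int64(257), np.int64(195)) [ 0.4633 -0.1301  0.0397]
{'uv': [33.5, 165.1], 'score': 0.72}
(np.int64(34), np.int64(165)) [ 0.3944 -0.2993  0.0289]
(np.int64(26), np.int64(165)) [ 0.3927 -0.3057  0.0288]
(np.int64(42), np.int64(165)) [ 0.3961 -0.2928  0.029 ]
(np.int64(34), np.int64(157)) [ 0.3884 -0.2967  0.0283]
(np.int64(34), np.int64(173)) [ 0.4005 -0.3018  0.0295]
9.4 [-0.209  -0.0019 -0.1038]
```

View pics/w4.png

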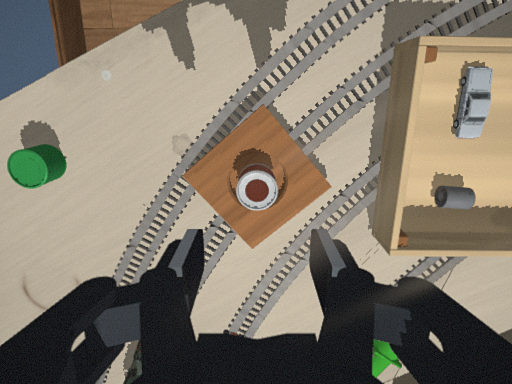

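The tin stands centred in the recess at (257,187). Its lid is level at 0.0395, which is floor 0.011 + 28 mm, and the car at (475,103) is undisturbed. I'm handing in.

```bash
python3 -c "
from plant import ctrl
print(ctrl.sign_off())"
```

```text
the job is handed in; nothing more can be done
None
```

The paint tin is upright and flat in the stand's recess, released with the gripper clear; the car was left undisturbed in the crate, and the job was handed in at about 9.5 s.

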